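# Sort the goods wagons into their stock trays

## Robot

A 6-joint arm with a two-finger parallel gripper is mounted at the origin on the work surface. World frame = base frame: x ahead of the robot, y to its left, z up, the work surface at z = 0. Lengths are in m, angles in rad, forces in N, time in s.
With the tool pointing down it reaches from about 0.275 to 0.825 m from the base axis. Payload 4.9 kg.
Tool frame: the origin (TCP) lies midway between the tips of the shut fingers; the grasp point (between the pads) lies 19 mm behind it; z points along the fingers, y is the line along which they close (so a half turn about z gives the same grasp; the last joint's range is limited). The gripper opens to 85 mm and grips with 20 to 120 N. Pads are 22 mm wide; open, the fingers measure 114 mm over their backs; the gripper's body (76 mm by 85 mm) begins 54 mm behind the grasp point. The pads swing forward as they close: fully open they stand 13 mm farther back than shut.
Start: joints at [-1.386, 0.326, -0.193, 1.052, 0, 1.437], TCP at [0.172, -0.522, 0.211] pointing down, gripper open.
Joint ranges: [-2.65, 2.65], [-0.97, 1.79], [-1.3, 1.35], [-1.93, 2.1], [-1.47, 1.37], [-3.14, 3.14]. Speed limits (rad/s): [2.57, 2.57, 3.14, 3.14, 3.14, 3.14].

## Interface

Orientations are given as a unit quaternion [w, x, y, z].
In Python, from cell import ctrl, optics gives the robot as it stands.
- The arm moves only by the tool carry_out, never from a script. Its argument "motion" is one flat list of numbers, 7 for each row, row after row: the shift along the tool's x, y, z scaled (see below), then the turn, a rotation vector about the tool's x, y, z scaled (see below), then the opening, from -1 (shut) to 1 (fully open). In form: [dx, dy, dz, rx, ry, rz, grip, dx, dy, dz, rx, ry, rz, grip, ...]. A call has 1 to 20 rows; each row shifts and turns the commanded pose from where the row before left it, along the tool's axes as they then stand; what a row does not reach is not made up. The controller multiplies each number of a shift by 0.025 m and each number of a turn by 5 degrees. A row lasts 1/12 s, in which the tool goes at most 41.7 mm and 7.16 degrees, less where a joint would pass 70% of its speed; a pose out of reach is approached as far as the arm can. A call with a number of a shift or a turn outside -1 to 1 is refused whole. A call with a gripper value outside its range is refused whole. The fingers move at their own pace and stop on an object; "force" is the grip in N (left out, the last holds). Time passes only in rows, so rows that do not move let the fingers close. It gives the time, the measured TCP pose, the force, the opening and the grip force at its end, in the units of the state.
- ctrl.read_state(): the state, without advancing time (a new reading comes with each control period).
- optics.camera(name): name is "scene" or "side" or "wrist"; returns a dict with "pixels" (384x512x3 uint8, blue, green, red), "range_z" (384x512 float32, m along the optical axis (not along the pixel's ray), 0 where there is no reading), "camera_matrix" (3x3 intrinsics, pixels), "R" (3x3) and "t" (3): a world point X has camera coordinates R X + t. Camera axes: x right, y down, z forward; pixel columns grow to the right and rows downward; lengths in m; the calibration is good to about 2 mm. A picture is of the moment at which its call begins.
- ctrl.hand_in(): hands the job in; it is judged then, once.
The state is a dict: "time": time; "joints": joint angles; "joint_vel": joint speeds; "joint_torque": joint torques, N m; "ee_pos": TCP position; "tool_rot": TCP orientation; "ft_force": force on the tool from outside, world axes, zero at the start; "torque": the same for the moment, N m; "finger_gap": finger opening in m; "grip_force": force on a finger pad.
Only numpy, scipy, OpenCV 4.12 (cv2) and the standard library are available. Lean on these libraries where they do the work, as an engineer would, in place of code of your own. Each camera call takes 0.05 s, during which the arm holds its last target. There are 200 camera calls.

## Task

Sort the four loose goods wagons on the table into the stock trays: each goes into an empty bay of the tray that already holds wagons of its own kind, one wagon to a bay, standing upright on its wheels on the bay floor and lengthwise between the bay walls, so that every bay ends up filled. Set each wagon down gently, do not drop it, and leave the locomotive where it stands.

Things in the scene. Friction and masses are not known exactly. Their poses are not given: they have to be found in the camera images.
- van_a: Loose covered van (model goods wagon, one of two alike): closed box with grey roof, 96 mm long, 34 wide, 46 high, about 75 g. Upright sides 15 to 40 mm above its underside: grip across the 34 mm width. Origin: centre of underside (wheel bottoms), x lengthwise, z up; ends alike. Wheels do not turn. Stands loose on the table.
- van_b: The other loose covered van, identical to van_a: 96 mm long, 34 wide, 46 high, about 75 g. Upright sides 15 to 40 mm above its underside: grip across the 34 mm width. Origin: centre of underside (wheel bottoms), x lengthwise, z up; ends alike. Wheels do not turn. Stands loose on the table.
- tank_wagon: Loose tank wagon: lying cylinder 34 mm across, 88 long, axis 31 mm above the underside, on a 96 mm long chassis; small filler dome up to 56 mm. About 80 g. Grip across the cylinder at axis height. Origin: centre of underside (wheel bottoms), x lengthwise, z up; ends alike. Wheels do not turn. Stands loose on the table.
- open_wagon: Loose open wagon: empty open-topped box with 3 mm walls, 96 mm long, 34 wide, rim 39 mm above the underside; upright outer sides from 18 to 39 mm. About 60 g. Grip across the 34 mm width from outside. Origin: centre of underside (wheel bottoms), x lengthwise, z up; ends alike. Wheels do not turn. Stands loose on the table.
- van_tray: Low plywood tray fixed on the table, 124 (x) x 196 (y) mm, floor 4 mm thick, 4 mm walls, tops 12 mm above the table. Three bays at y = -64, 0, +64 mm in its frame, each 116 (x) x 60 (y) mm inside. Origin: centre of underside. Trays swap places. Van tray: a covered van fixed in bay y = -64 is part of the tray; bays y = 0 and y = +64 are empty.
- tank_tray: Low plywood tray fixed on the table, 124 (x) x 196 (y) mm, floor 4 mm thick, 4 mm walls, tops 12 mm above the table. Three bays at y = -64, 0, +64 mm in its frame, each 116 (x) x 60 (y) mm inside. Origin: centre of underside. Trays swap places. Tank wagon tray: tank wagons fixed in bays y = -64 and +64 are part of the tray; bay y = 0 is empty.
- open_tray: Low plywood tray fixed on the table, 124 (x) x 196 (y) mm, floor 4 mm thick, 4 mm walls, tops 12 mm above the table. Three bays at y = -64, 0, +64 mm in its frame, each 116 (x) x 60 (y) mm inside. Origin: centre of underside. Trays swap places. Open wagon tray: open wagons fixed in bays y = 0 and +64 are part of the tray; bay y = -64 is empty.
- loco: Green diesel locomotive, 140 mm long, 38 wide, 51 high, cab near one end, 350 g, standing loose on the table in the middle of the wagons. Origin: centre of underside, x lengthwise. Leave it where it stands.
There are look-alikes about, which are no part of the job. Leave any purple look-alike of the open_wagon alone.

How it is judged:
At the end, for the whole second after the job is handed in: Each wagon in an empty bay of its kind's tray, one per bay: within 16 mm across and 14 mm along of the bay centre, underside within 3 mm of the bay floor, upright within 0.1 rad, lengthwise within 0.32 rad either way round, at rest (under 20 mm/s); locomotive within 20 mm of its start (x of van_a in the frame of van_tray between -0.014 and 0.014 m and z of van_a in the frame of van_tray between 0.001 and 0.007 m and angle between each of van_a, van_b, tank_wagon, open_wagon's own z axis and vertical below 0.1 rad and angle between the x axis of each of van_a, van_b and the x axis of van_tray, either way round below 0.32 rad and linear speed of each of van_a, van_b, tank_wagon, open_wagon below 0.02 m/s and (y of van_a in the frame of van_tray between -0.016 and 0.016 m or y of van_a in the frame of van_tray between 0.048 and 0.08 m) and x of van_b in the frame of van_tray between -0.014 and 0.014 m and z of van_b in the frame of van_tray between 0.001 and 0.007 m and (y of van_b in the frame of van_tray between -0.016 and 0.016 m or y of van_b in the frame of van_tray between 0.048 and 0.08 m) and x of tank_wagon in the frame of tank_tray between -0.014 and 0.014 m and z of tank_wagon in the frame of tank_tray between 0.001 and 0.007 m and angle between the x axis of tank_wagon and the x axis of tank_tray, either way round below 0.32 rad and y of tank_wagon in the frame of tank_tray between -0.016 and 0.016 m and x of open_wagon in the frame of open_tray between -0.014 and 0.014 m and z of open_wagon in the frame of open_tray between 0.001 and 0.007 m and angle between the x axis of open_wagon and the x axis of open_tray, either way round below 0.32 rad and y of open_wagon in the frame of open_tray between -0.08 and -0.048 m and distance of loco from where it was at the start of the episode below 0.02 m); the robot touches nothing.
It fails at once if the locomotive was pushed more than 20 mm (distance of loco from where it was at the start of the episode above 0.02 m).
It fails at once if van_a was let go in the air, more than 30 mm up (height (world z) of van_a above 0.03 m and contact force between van_a and anything else below 0.01 N).
It fails at once if van_b was let go in the air, more than 30 mm up (height (world z) of van_b above 0.03 m and contact force between van_b and anything else below 0.01 N).
It fails at once if tank_wagon was let go in the air, more than 30 mm up (height (world z) of tank_wagon above 0.03 m and contact force between tank_wagon and anything else below 0.01 N).
It fails at once if open_wagon was let go in the air, more than 30 mm up (height (world z) of open_wagon above 0.03 m and contact force between open_wagon and anything else below 0.01 N).
It also fails if it takes over 93 s, if anything falls off the work surface, if the arm or the gripper's body presses on something with over 40 N, if the wrist force passes 120 N, or if a joint passes its speed limit or range.

## Working session

There is one attempt and no reset: what is moved stays moved. The work goes in short steps, Python scripts to look and compute and a tool call to move; the robot and the scene stay as the last step left them, time stands still between calls to the robot, and variables do not carry over. Pictures are saved under pics/ and viewed, at most 14 in all, crops included, and the job is handed in when it is done.

Besides the shell and the picture viewer there is one more tool, called after "Call:" as name(argument=value, ...) on one line, values as JSON. carry_out: Moves the arm, as the interface text tells. Shifts and turns lie within -1 to 1; 1 stands for 0.025 m of shift or 5 degrees of turn. Its arguments: {"type":"object","properties":{"motion":{"type":"array"},"force":{"type":"number"}},"required":["motion"]}

```bash
mkdir -p pics
python3 - <<'E'
from cell import ctrl, optics
import cv2,numpy as np
s=ctrl.read_state();print({k:np.round(v,4).tolist() for k,v in s.items()})
for n in ("scene","side"):
    c=optics.camera(n); cv2.imwrite(f"pics/{n}0.png",cv2.resize(c["pixels"],(800,600))); np.savez(f"{n}0.npz",**c)
    print(n,c["camera_matrix"],c["R"],c["t"])
E
```

```text
{'time': 0.0, 'joints': [-1.3862, 0.3269, -0.1936, 1.052, 0.0, 1.4366], 'joint_vel': [0.0003, -0.0003, 0.0008, 0.0004, 0.0018, 0.0007], 'joint_torque': [-0.0018, -44.34, 26.2439, 0.0154, -0.0002, 0.0], 'ee_pos': [0.1723, -0.5217, 0.2105], 'tool_rot': [-0.0009, 0.9873, 0.1587, -0.0], 'ft_force': [-0.1449, -0.4648, 0.2128], 'torque': [0.0649, 0.0354, 0.0399], 'grip_force': 0.0, 'finger_gap': 0.0857}
scene [[389.38963359   0.         253.31143104]
 [  0.         389.38963359 200.24242426]
 [  0.           0.           1.        ]] [[ 0.72077981  0.69301141 -0.01454798]
 [ 0.55970776 -0.59425931 -0.57756654]
 [-0.40890548  0.40815568 -0.81621397]] [-0.30264134 -0.26387203  1.44124294]
side [[402.52391853   0.         256.34858125]
 [  0.         402.52391853 185.84774869]
 [  0.           0.           1.        ]] [[-0.74347653 -0.66872305  0.00722049]
 [-0.50021841  0.54890459 -0.66969044]
 [ 0.44387408 -0.50151095 -0.74260526]] [0.28806864 0.28278285 0.9541024 ]
```

View pics/scene0.png

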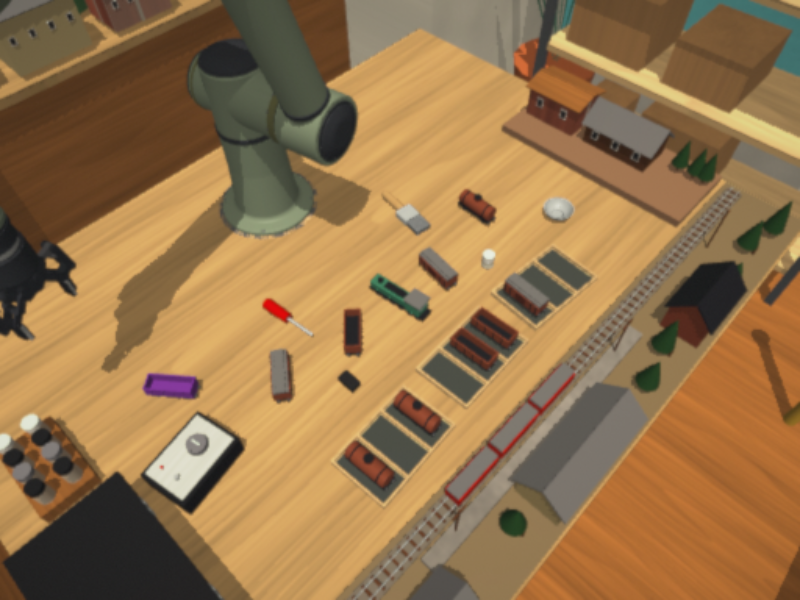

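View pics/side0.png

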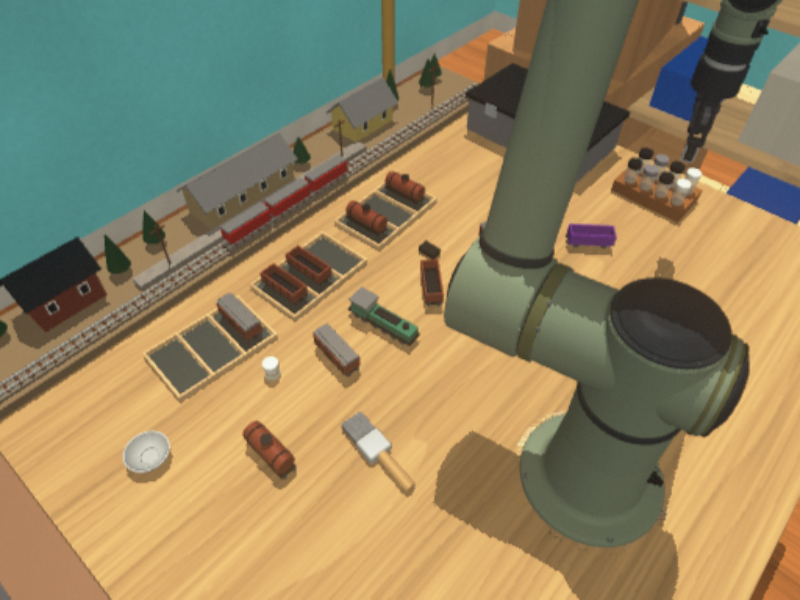

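The scene view (800x600) shows the loose vans at (280,373) and (438,267), the tank wagon at (478,205), the open wagon at (352,331) and the loco at (400,296). The trays are tank (392,445), open (470,355) and van (543,287). The purple look-alike is at (171,386). The side view agrees.

```bash
cat > h.py <<'E'
import numpy as np,cv2
def cloud(c):
    z=c["range_z"];K=c["camera_matrix"];v,u=np.indices(z.shape);m=z>0
    P=np.stack([(u-K[0,2])/K[0,0]*z,(v-K[1,2])/K[1,1]*z,z],-1)[m]
    return (P-c["t"])@c["R"], c["pixels"][m]   # R^T(P-t)
def rect(p):
    (cx,cy),(w,h),a=cv2.minAreaRect(p[:,:2].astype(np.float32)*1000)
    if w<h: w,h,a=h,w,a+90
    return round(cx,1),round(cy,1),round(w,1),round(h,1),round((a+90)%180-90,1)
E
python3 - <<'E'
from h import *
Ps=[];Cs=[]
for n in("scene","side"):
    P,C=cloud(np.load(n+"0.npz"));Ps.append(P);Cs.append(C)
    m=(abs(P[:,0]-.45)<.2)&(abs(P[:,1])<.4)&(abs(P[:,2])<.006);print(n,"table z",np.median(P[m,2]),P[m,2].std())
P=np.vstack(Ps);C=np.vstack(Cs)
s=[0]*len(Ps[0])+[1]*len(Ps[1]);s=np.array(s)
k=(P[:,0]>.2)&(P[:,0]<.85)&(abs(P[:,1])<.55)
P,C,s=P[k],C[k],s[k]
for lo in(.007,.02):
    g=np.zeros((340,560),np.uint8)
    sel=(P[:,2]>lo)&(P[:,2]<.07)
    ij=np.stack([(P[:,0]-.2)/.002,(P[:,1]+.55)/.002],1).astype(int)
    g[ij[sel,0],ij[sel,1]]=255
    g=cv2.morphologyEx(g,cv2.MORPH_CLOSE,np.ones((3,3)))
    n,L,st,_=cv2.connectedComponentsWithStats(g)
    print("lo",lo)
    for i in range(1,n):
        if st[i,4]<100: continue
        m=sel&(L[ij[:,0],ij[:,1]]==i)
        print(rect(P[m]),"zmax",round(np.percentile(P[m,2],98),3),"col",np.median(C[m],0),[ (rect(P[m&(s==q)]) if (m&(s==q)).sum()>20 else 0) for q in(0,1)])
t=np.clip(P[:,2]/.06*255,0,255)
E
```

```text
scene table z -0.0003736389280561448 0.0022662325366015644
side table z 0.0013125879805153278 0.0018220450277179744
lo 0.007
(268.8, 187.3, 141.3, 44.3, -9.8) zmax 0.023 col [129. 159. 190.] [(269.5, 184.8, 139.0, 42.2, -6.4), (267.5, 187.9, 138.2, 43.1, -8.5)]
(269.2, -444.7, 96.1, 40.7, 38.9) zmax 0.042 col [110.  52.  98.] [(268.5, -444.3, 95.4, 36.7, 38.8), (269.2, -444.7, 96.0, 40.7, 39.3)]
(301.8, -192.1, 126.9, 26.5, 5.1) zmax 0.027 col [ 12.5  34.5 200. ] [(301.8, -192.1, 126.9, 26.5, 5.1), 0]
(383.8, 301.5, 95.0, 37.1, -3.0) zmax 0.057 col [ 48.  69. 120.] [(384.5, 298.2, 93.9, 36.1, 1.5), (382.6, 302.6, 92.6, 34.6, -3.4)]
(400.9, -290.8, 95.6, 35.9, -36.4) zmax 0.048 col [104.5 115.  124. ] [(400.5, -290.6, 94.7, 35.8, -36.5), (439.0, -302.8, 24.9, 9.3, -66.5)]
(421.1, -495.6, 130.4, 101.9, -78.5) zmax 0.066 col [192. 213. 215.] [(421.1, -495.6, 130.4, 101.9, -78.5), 0]
(431.7, -0.2, 141.5, 41.2, 4.3) zmax 0.054 col [70. 94. 72.] [(431.7, 0.1, 141.1, 40.2, 3.5), (432.6, -0.5, 140.0, 41.0, 4.9)]
(425.5, -127.8, 100.3, 35.2, -43.9) zmax 0.042 col [42. 57. 91.] [(426.9, -129.0
[... 2802 characters left out ...]
.9, -3.3), (618.5, 172.7, 94.6, 36.1, -4.6)]
(623.6, 65.1, 96.4, 37.9, 1.9) zmax 0.046 col [38. 52. 88.] [(624.5, 65.1, 94.7, 37.9, 1.9), (623.0, 64.8, 95.0, 37.2, 2.2)]
(624.4, 1.4, 93.2, 39.0, 2.5) zmax 0.046 col [38. 51. 88.] [(624.8, 0.6, 91.3, 37.1, 1.4), (624.6, 1.9, 93.4, 38.6, 3.6)]
(637.1, -170.6, 95.2, 36.2, 3.9) zmax 0.061 col [ 44.  63. 114.] [(639.5, -171.9, 90.1, 34.4, 2.9), (636.3, -167.5, 95.4, 31.6, 6.6)]
(643.9, -297.9, 97.5, 35.9, 2.9) zmax 0.061 col [ 43.5  62.  112. ] [(646.5, -298.9, 92.4, 33.5, 3.1), (643.6, -297.1, 97.0, 34.2, 2.9)]
(801.9, 0.2, 1099.2, 97.2, -89.9) zmax 0.069 col [ 92. 118. 133.] [(803.1, 37.6, 1024.3, 94.1, 90.0), (801.9, -2.6, 1093.7, 97.2, -89.9)]
```

```bash
cat > plan.py <<'E'
# usage: plan.py X Y Z(mm) yaw(deg) : turn first, then shift, in row units
import sys,numpy as np
from scipy.spatial.transform import Rotation as Ro
from cell import ctrl
def plan(X,Y,Z,th):
    s=ctrl.read_state();q=s["tool_rot"];R=Ro.from_quat(np.r_[q[1:],q[0]])
    t=np.radians(th);T=Ro.from_matrix(np.array([[-np.cos(t),-np.sin(t),0],[-np.sin(t),np.cos(t),0],[0,0,-1.]]))
    d=T.inv().apply(np.array([X,Y,Z])/1000-s["ee_pos"])/.025
    print("t",s["time"],"turn",np.round((R.inv()*T).as_rotvec(degrees=True)/5,2),"shift",np.round(d,2),"dist units",round(abs(d).max(),1))
a=list(map(float,sys.argv[1:]))
for i in range(0,len(a),4): plan(*a[i:i+4])
E
python3 plan.py 401 -291 110 -36.4
```

```text
t 0.1 turn [-1.000e-02 -2.000e-02 -2.507e+01] shift [-1.89 12.86  4.02] dist units 12.9
```

Call:
carry_out(motion=[0,0,0.2,0,0,-1,1,0,0,0.2,0,0,-1,1,0,0,0.2,0,0,-1,1,0,0,0.2,0,0,-1,1,0,0,0.2,0,0,-1,1,0,0,0.2,0,0,-1,1,0,0,0.2,0,0,-1,1,0,0,0.2,0,0,-1,1,0,0,0.2,0,0,-1,1,0,0,0.2,0,0,-1,1,0,0,0.2,0,0,-1,1,0,0,0.2,0,0,-1,1,0,0,0.2,0,0,-1,1,0,0,0.2,0,0,-1,1,0,0,0.2,0,0,-1,1,0,0,0.2,0,0,-1,1,0,0,0.2,0,0,-1,1,0,0,0.2,0,0,-1,1,0,0,0.2,0,0,-1,1,0,0,0.2,0,0,-1,1])

```text
time: 1.77
ee_pos: [0.1723, -0.5219, 0.1106]
tool_rot: [-0.0, 0.511, 0.859, 0.0]
ft_force: [-0.5, -0.0, 0.1]
finger_gap: 0.0857
grip_force: 0.0
```

Call:
carry_out(motion=[0,0,0,0,0,-1,0.5,0,0,0,0,0,-1,0.5,0,0,0,0,0,-1,0.5,0,0,0,0,0,-1,0.5,0,0,0,0,0,-1,0.5,-0.15,0.98,0,0,0,0,0.5,-0.15,0.98,0,0,0,0,0.5,-0.15,0.98,0,0,0,0,0.5,-0.15,0.98,0,0,0,0,0.5,-0.15,0.98,0,0,0,0,0.5,-0.15,0.98,0,0,0,0,0.5,-0.15,0.98,0,0,0,0,0.5,-0.15,0.98,0,0,0,0,0.5,-0.15,0.98,0,0,0,0,0.5,-0.15,0.98,0,0,0,0,0.5,-0.15,0.98,0,0,0,0,0.5,-0.15,0.98,0,0,0,0,0.5,-0.1,0.98,0,0,0,0,0.5,0,0,0,0,0,0,0.5])

```text
time: 3.35
ee_pos: [0.4028, -0.2924, 0.111]
tool_rot: [-0.0, 0.313, 0.95, 0.001]
ft_force: [0.1, -0.2, -0.5]
finger_gap: 0.0639
grip_force: 0.0
```

```bash
python3 plan.py 401 -291 6 -36.4; python3 -c "
from cell import optics;import cv2;c=optics.camera('wrist');cv2.imwrite('pics/w1.png',c['pixels'])"
```

```text
t 3.35 turn [ 0.02 -0.01 -0.01] shift [0.09 0.   4.2 ] dist units 4.2
```

View pics/w1.png

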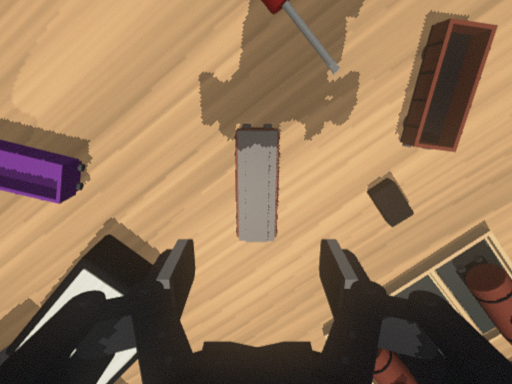

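The wrist view shows the van upright in the image, centred at column 257 between the fingers (about 256). It is well aligned, so I descend and grip.

Call:
carry_out(motion=[0.09,0,1,0,0,0,0.5,0,0,1,0,0,0,0.5,0,0,1,0,0,0,0.5,0,0,0.6,0,0,0,0.5,0,0,0.4,0,0,0,0.5,0,0,0.2,0,0,0,0.5,0,0,0,0,0,0,0.5,0,0,0,0,0,0,-1,0,0,0,0,0,0,-1,0,0,0,0,0,0,-1,0,0,0,0,0,0,-1,0,0,0,0,0,0,-1,0,0,0,0,0,0,-1,0,0,0,0,0,0,-1,0,0,0,0,0,0,-1], force=30)

```text
time: 4.65
ee_pos: [0.3999, -0.2949, 0.0074]
tool_rot: [0.001, 0.315, 0.949, -0.001]
ft_force: [-0.4, 0.1, 5.9]
finger_gap: 0.0333
grip_force: 30.6
```

Call:
carry_out(motion=[0,0,-0.3,0,0,0,-1,0,0,-0.7,0,0,0,-1,0,0,-1,0,0,0,-1,0,0,-1,0,0,0,-1,0,0,-1,0,0,0,-1,0,0,-0.5,0,0,-1,-1,0,0,0,0,0,-1,-1,0,0,0,0,0,-1,-1,0,0,0,0,0,-1,-1,0,0,0,0,0,-1,-1,0,0,0,0,0,-1,-1,0,0,0,0,0,-0.3,-1,0,0,0,0,0,0,-1])

```text
time: 5.73
ee_pos: [0.399, -0.2939, 0.1192]
tool_rot: [-0.0, 0.045, 0.999, -0.0]
ft_force: [0.6, 0.9, -0.4]
finger_gap: 0.0334
grip_force: 30.1
```

```bash
python3 plan.py 624.5 236.5 120 -4.8
```

```text
t 5.7333 turn [-0.   -0.   -0.08] shift [-7.21 21.9  -0.03] dist units 21.9
```

Call:
carry_out(motion=[-0.2,0.6,0,0,0,-0.08,-1,-0.32,0.95,0,0,0,0,-1,-0.32,0.95,0,0,0,0,-1,-0.32,0.95,0,0,0,0,-1,-0.32,0.95,0,0,0,0,-1,-0.32,0.95,0,0,0,0,-1,-0.32,0.95,0,0,0,0,-1,-0.32,0.95,0,0,0,0,-1,-0.32,0.95,0,0,0,0,-1,-0.32,0.95,0,0,0,0,-1,-0.32,0.95,0,0,0,0,-1,-0.32,0.95,0,0,0,0,-1,-0.32,0.95,0,0,0,0,-1,-0.32,0.95,0,0,0,0,-1,-0.32,0.95,0,0,0,0,-1,-0.32,0.95,0,0,0,0,-1,-0.32,0.95,0,0,0,0,-1,-0.32,0.95,0,0,0,0,-1,-0.32,0.95,0,0,0,0,-1,-0.32,0.95,0,0,0,0,-1])

```text
time: 7.4
ee_pos: [0.5951, 0.1584, 0.1189]
tool_rot: [-0.0, 0.043, 0.999, -0.0]
ft_force: [0.1, -0.4, -0.5]
finger_gap: 0.0332
grip_force: 30.1
```

Call:
carry_out(motion=[-0.32,0.95,0,0,0,0,-1,-0.32,0.95,0,0,0,0,-1,-0.2,0.8,0,0,0,0,-1,-0.1,0.5,0,0,0,0,-1,0,0,0,0,0,0,-1,0,0,0,0,0,0,-1])

```text
time: 7.9
ee_pos: [0.6247, 0.235, 0.1185]
tool_rot: [-0.0, 0.042, 0.999, -0.0]
ft_force: [0.1, 0.4, -0.7]
finger_gap: 0.0331
grip_force: 30.1
```

```bash
python3 plan.py 624.5 236.5 12 -4.8; python3 -c "
from cell import optics;import cv2;c=optics.camera('wrist');cv2.imwrite('pics/w2.png',c['pixels'])"
```

```text
t 7.9 turn [-0.01 -0.01 -0.  ] shift [0.01 0.06 4.26] dist units 4.3
```

View pics/w2.png

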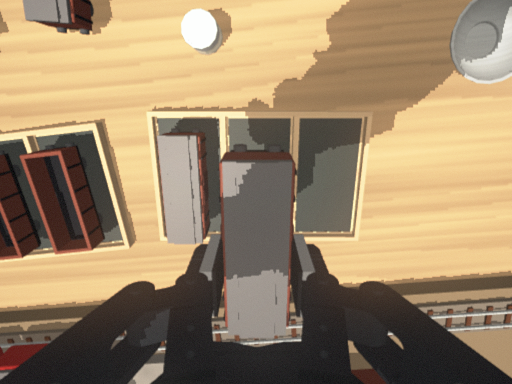

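The van is held level and aligned over the middle bay (cols 228-294), with the fixed van to its left and the +64 bay free to its right. I lower it now.

Call:
carry_out(motion=[0,0.06,1,0,0,0,-1,0,0,1,0,0,0,-1,0,0,1,0,0,0,-1,0,0,0.6,0,0,0,-1,0,0,0.3,0,0,0,-1,0,0,0.2,0,0,0,-1,0,0,0.1,0,0,0,-1,0,0,0.06,0,0,0,-1,0,0,0,0,0,0,-1])

```text
time: 8.7
ee_pos: [0.626, 0.2364, 0.0132]
tool_rot: [0.001, 0.042, 0.999, 0.0]
ft_force: [-0.0, -0.1, -0.9]
finger_gap: 0.0328
grip_force: 30.1
```

Call:
carry_out(motion=[0,0,0.04,0,0,0,-1,0,0,0.03,0,0,0,-1,0,0,0,0,0,0,-1,0,0,0,0,0,0,-1])

```text
time: 9.03
ee_pos: [0.626, 0.2367, 0.0115]
tool_rot: [0.001, 0.042, 0.999, 0.0]
ft_force: [-0.3, -0.2, 3.3]
finger_gap: 0.033
grip_force: 30.6
```

Contact is light at about 4 N. I release with a partial opening and rise.

Call:
carry_out(motion=[0,0,0,0,0,0,0.18,0,0,0,0,0,0,0.18,0,0,0,0,0,0,0.18,0,0,0,0,0,0,0.18,0,0,-0.3,0,0,0,0.18,0,0,-0.7,0,0,0,0.18,0,0,-1,0,0,0,0.18,0,0,-1,0,0,0,0.18,0,0,-1,0,0,0,0.5,0,0,0,0,0,0,0.5])

```text
time: 9.87
ee_pos: [0.6288, 0.2374, 0.117]
tool_rot: [0.004, 0.042, 0.999, 0.001]
ft_force: [0.3, 0.3, 0.6]
finger_gap: 0.0642
grip_force: 0.0
```

```bash
python3 plan.py 442 104.5 110 -7.5
```

```text
t 9.8667 turn [0.04 0.1  0.53] shift [ 6.72 -6.25  0.28] dist units 6.7
```

Call:
carry_out(motion=[0,0,0,0.04,0.1,0.53,0.5,0.9,-0.84,0,0,0,0,0.5,0.9,-0.84,0,0,0,0,0.5,0.9,-0.84,0,0,0,0,0.5,0.9,-0.84,0,0,0,0,0.5,0.9,-0.84,0.1,0,0,0,0.5,0.9,-0.84,0.1,0,0,0,0.5,0.9,-0.8,0.1,0,0,0,0.5,0.42,-0.4,0,0,0,0,0.5,0,0,0,0,0,0,0.5,0,0,0,0,0,0,0.5])

```text
time: 10.78
ee_pos: [0.4385, 0.1035, 0.1055]
tool_rot: [-0.004, 0.066, 0.998, -0.001]
ft_force: [0.8, 0.4, -0.2]
finger_gap: 0.064
grip_force: 0.0
```

```bash
python3 plan.py 442 104.5 6 -7.5; python3 -c "
from cell import optics;import cv2;c=optics.camera('wrist');cv2.imwrite('pics/w3.png',c['pixels'])"
```

```text
t 10.7833 turn [-0.04 -0.09 -0.01] shift [-0.13  0.06  3.98] dist units 4.0
```

View pics/w3.png

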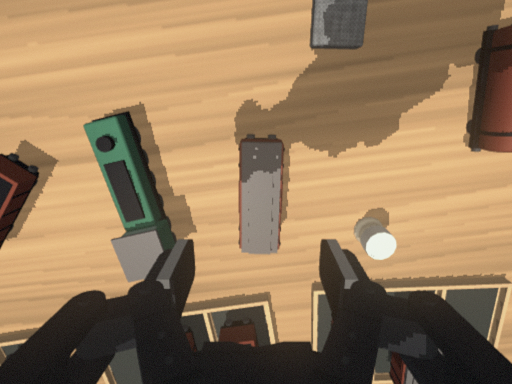

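The van is at cols 240-283 (centre 261), so it needs a small shift right. The loco is clear at left.

Call:
carry_out(motion=[-0.13,0.1,0,-0.04,-0.09,0,0.5,0,0,1,0,0,0,0.5,0,0,1,0,0,0,0.5,0,0,1,0,0,0,0.5,0,0,0.5,0,0,0,0.5,0,0,0.3,0,0,0,0.5,0,0,0.15,0,0,0,0.5,0,0,0,0,0,0,0.5,0,0,0,0,0,0,-1,0,0,0,0,0,0,-1,0,0,0,0,0,0,-1,0,0,0,0,0,0,-1,0,0,0,0,0,0,-1,0,0,0,0,0,0,-1,0,0,0,0,0,0,-1,0,0,0,0,0,0,-1])

```text
time: 12.17
ee_pos: [0.443, 0.1058, 0.0072]
tool_rot: [0.001, 0.065, 0.998, 0.0]
ft_force: [-0.2, 0.2, 5.4]
finger_gap: 0.0332
grip_force: 30.4
```

Call:
carry_out(motion=[0,0,-0.3,0,0,0,-1,0,0,-0.7,0,0,0,-1,0,0,-1,0,0,0,-1,0,0,-1,0,0,0,-1,0,0,-1,0,0,0,-1,0,0,-0.4,0,0,-0.54,-1,0,0,0,0,0,0,-1,0,0,0,0,0,0,-1])

```text
time: 12.83
ee_pos: [0.4421, 0.1057, 0.1168]
tool_rot: [0.0, 0.042, 0.999, 0.0]
ft_force: [0.2, -0.0, -1.7]
finger_gap: 0.0331
grip_force: 30.0
```

```bash
python3 plan.py 630 300.3 120 -4.8
```

```text
t 12.8333 turn [ 0.    0.01 -0.01] shift [-6.84  8.39 -0.13] dist units 8.4
```

Call:
carry_out(motion=[-0.4,0.5,0,0,0,0,-1,-0.75,0.92,0,0,0,0,-1,-0.75,0.92,0,0,0,0,-1,-0.75,0.92,0,0,0,0,-1,-0.75,0.92,0,0,0,0,-1,-0.75,0.92,0,0,0,0,-1,-0.75,0.92,0,0,0,0,-1,-0.75,0.92,0,0,0,0,-1,-0.75,0.92,0,0,0,0,-1,-0.44,0.53,0,0,0,0,-1,0,0,0,0,0,0,-1,0,0,0,0,0,0,-1,0,0,0,0,0,0,-1])

```text
time: 13.92
ee_pos: [0.6281, 0.2995, 0.1143]
tool_rot: [-0.002, 0.042, 0.999, -0.001]
ft_force: [-0.6, 0.4, -1.0]
finger_gap: 0.0332
grip_force: 30.1
```

```bash
python3 plan.py 630 300.3 12 -4.8
```

```text
t 13.9167 turn [-0.02 -0.05 -0.  ] shift [-0.07  0.04  4.09] dist units 4.1
```

Call:
carry_out(motion=[-0.07,0.04,0.7,0,0,0,-1,0,0,1,0,0,0,-1,0,0,1,0,0,0,-1,0,0,0.6,0,0,0,-1,0,0,0.4,0,0,0,-1,0,0,0.2,0,0,0,-1,0,0,0.1,0,0,0,-1,0,0,0,0,0,0,-1,0,0,0,0,0,0,-1])

```text
time: 14.67
ee_pos: [0.6323, 0.3014, 0.0173]
tool_rot: [0.0, 0.042, 0.999, 0.0]
ft_force: [0.1, 0.3, -1.0]
finger_gap: 0.0331
grip_force: 30.1
```

Call:
carry_out(motion=[0.06,-0.03,0.1,0,0,0,-1,0,0,0.08,0,0,0,-1,0,0,0.05,0,0,0,-1,0,0,0,0,0,0,-1,0,0,0,0,0,0,-1])

```text
time: 15.08
ee_pos: [0.6302, 0.3008, 0.0113]
tool_rot: [-0.0, 0.042, 0.999, 0.0]
ft_force: [-3.0, -0.3, 5.8]
finger_gap: 0.0334
grip_force: 30.8
```

Call:
carry_out(motion=[0,0,0,0,0,0,0.18,0,0,0,0,0,0,0.18,0,0,0,0,0,0,0.18,0,0,0,0,0,0,0.18,0,0,-0.3,0,0,0,0.18,0,0,-0.7,0,0,0,0.18,0,0,-1,0,0,0,0.18,0,0,-1,0,0,0,0.18,0,0,-1,0,0,0,0.5,0,0,0,0,0,0.56,0.5,0,0,0,0,0,0,0.5,0,0,0,0,0,0,0.5])

```text
time: 16.08
ee_pos: [0.6299, 0.3006, 0.1106]
tool_rot: [-0.0, 0.066, 0.998, -0.0]
ft_force: [0.2, -1.0, -1.2]
finger_gap: 0.064
grip_force: 0.0
```

```bash
python3 plan.py 384 300.5 110 -2
```

```text
t 16.0833 turn [-0.   -0.01 -1.1 ] shift [ 9.83 -0.35  0.02] dist units 9.8
```

Call:
carry_out(motion=[0,0,0,0,0,-0.6,0.5,0,0,0,0,0,-0.5,0.5,0.6,-0.05,0,0,0,0,0.5,0.9,-0.05,0,0,0,0,0.5,0.9,-0.05,0,0,0,0,0.5,0.9,-0.05,0,0,0,0,0.5,0.9,-0.05,0,0,0,0,0.5,0.9,-0.05,0,0,0,0,0.5,0.9,-0.05,0,0,0,0,0.5,0.9,0,0,0,0,0,0.5,0.9,0,0,0,0,0,0.5,0.9,0,0,0,0,0,0.5,0.9,0,0,0,0,0,0.5,0.2,0,0,0,0,0,0.5,0,0,0,0,0,0,0.5,0,0,0,0,0,0,0.5,0,0,0,0,0,0,0.5])

```text
time: 17.5
ee_pos: [0.3862, 0.301, 0.1105]
tool_rot: [0.0, 0.018, 1.0, 0.0]
ft_force: [0.2, -0.5, 0.5]
finger_gap: 0.0644
grip_force: 0.0
```

```bash
python3 plan.py 384 300.5 6 -2; python3 -c "
from cell import optics;import cv2;c=optics.camera('wrist');cv2.imwrite('pics/w4.png',c['pixels'])"
```

```text
t 17.5 turn [ 0.    0.   -0.02] shift [ 0.09 -0.02  4.18] dist units 4.2
```

View pics/w4.png

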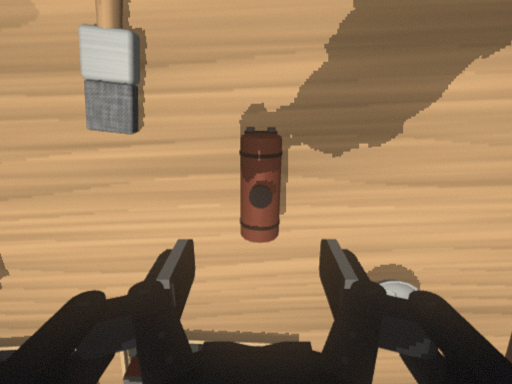

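The tank wagon is at cols 240-282 with its dome at (261,195), so it is aligned. I descend to grip at axis height and lift.

Call:
carry_out(motion=[0.09,0.1,1,0,0,0,0.5,0,0,1,0,0,0,0.5,0,0,1,0,0,0,0.5,0,0,0.6,0,0,0,0.5,0,0,0.4,0,0,0,0.5,0,0,0.18,0,0,0,0.5,0,0,0,0,0,0,0.5,0,0,0,0,0,0,-1,0,0,0,0,0,0,-1,0,0,0,0,0,0,-1,0,0,0,0,0,0,-1,0,0,0,0,0,0,-1,0,0,0,0,0,0,-1,0,0,0,0,0,0,-1,0,0,0,0,0,0,-1], force=35)

```text
time: 18.8
ee_pos: [0.3837, 0.304, 0.0073]
tool_rot: [0.001, 0.018, 1.0, 0.0]
ft_force: [-0.6, -0.2, 7.1]
finger_gap: 0.0323
grip_force: 35.1
```

Call:
carry_out(motion=[0,0,-0.3,0,0,0,-1,0,0,-0.7,0,0,0,-1,0,0,-1,0,0,0,-1,0,0,-1,0,0,0,-1,0,0,-1,0,0,0,-1,0,0,-0.8,0,0,-1,-1,0,0,0,0,0,-0.06,-1,0,0,0,0,0,0,-1])

```text
time: 19.47
ee_pos: [0.3835, 0.3039, 0.1273]
tool_rot: [0.001, -0.028, 1.0, 0.001]
ft_force: [0.1, -1.1, -1.6]
finger_gap: 0.0323
grip_force: 35.1
```

```bash
python3 plan.py 640 -235.3 125 3.3; python3 -c "
from cell import optics;import cv2;c=optics.camera('wrist');cv2.imwrite('pics/w5.png',c['pixels'])"
```

```text
t 19.4667 turn [ 0.01  0.02 -0.03] shift [ -9.   -22.12   0.09] dist units 22.1
```

View pics/w5.png

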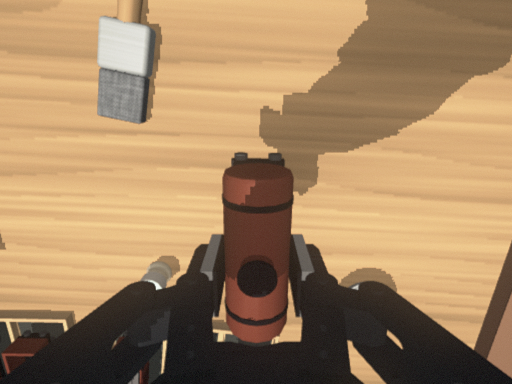

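The tank wagon is held straight (cols 222-293). Next I carry it to the tank tray.

Call:
carry_out(motion=[-0.2,-0.5,0,0,0,0,-1,-0.38,-0.94,0,0,0,0,-1,-0.38,-0.94,0,0,0,0,-1,-0.38,-0.94,0,0,0,0,-1,-0.38,-0.94,0,0,0,0,-1,-0.38,-0.94,0,0,0,0,-1,-0.38,-0.94,0,0,0,0,-1,-0.38,-0.94,0,0,0,0,-1,-0.38,-0.94,0,0,0,0,-1,-0.38,-0.94,0,0,0,0,-1,-0.38,-0.94,0,0,0,0,-1,-0.38,-0.94,0,0,0,0,-1,-0.38,-0.94,0,0,0,0,-1,-0.38,-0.94,0,0,0,0,-1,-0.38,-0.94,0,0,0,0,-1,-0.38,-0.94,0,0,0,0,-1,-0.38,-0.94,0,0,0,0,-1,-0.38,-0.94,0,0,0,0,-1,-0.38,-0.94,0,0,0,0,-1,-0.38,-0.94,0,0,0,0,-1])

```text
time: 21.18
ee_pos: [0.5927, -0.1451, 0.1237]
tool_rot: [-0.002, -0.027, 1.0, 0.001]
ft_force: [0.9, 0.9, -1.0]
finger_gap: 0.0328
grip_force: 35.0
```

Call:
carry_out(motion=[-0.38,-0.94,0,0,0,0,-1,-0.38,-0.94,0,0,0,0,-1,-0.38,-0.94,0,0,0,0,-1,-0.3,-0.6,0,0,0,0,-1,-0.1,-0.3,0,0,0,0,-1,0,0,0,0,0,0,-1,0,0,0,0,0,0,-1,0,0,0,0,0,0,-1])

```text
time: 21.85
ee_pos: [0.6364, -0.2337, 0.125]
tool_rot: [-0.001, -0.028, 1.0, 0.001]
ft_force: [0.1, -0.1, -1.1]
finger_gap: 0.0326
grip_force: 35.1
```

```bash
python3 plan.py 640 -235.3 12 3.3; python3 -c "
from cell import optics;import cv2;c=optics.camera('wrist');cv2.imwrite('pics/w6.png',c['pixels'])"
```

```text
t 21.85 turn [ 0.02 -0.03 -0.01] shift [-0.14 -0.07  4.52] dist units 4.5
```

View pics/w6.png

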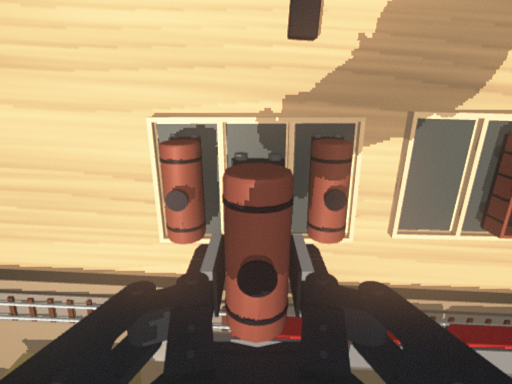

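The tank wagon sits centred (col 257) over the middle bay (dividers at cols 222 and 290). I lower it.

Call:
carry_out(motion=[-0.14,-0.07,0.7,0,0,0,-1,0,0,1,0,0,0,-1,0,0,1,0,0,0,-1,0,0,0.9,0,0,0,-1,0,0,0.5,0,0,0,-1,0,0,0.2,0,0,0,-1,0,0,0.1,0,0,0,-1,0,0,0,0,0,0,-1,0,0,0,0,0,0,-1])

```text
time: 22.65
ee_pos: [0.6419, -0.2371, 0.0174]
tool_rot: [0.001, -0.028, 1.0, -0.001]
ft_force: [0.5, -0.1, -1.2]
finger_gap: 0.0326
grip_force: 35.1
```

Call:
carry_out(motion=[0.06,0.06,0.1,0,0,0,-1,0,0,0.08,0,0,0,-1,0,0,0.05,0,0,0,-1,0,0,0,0,0,0,-1,0,0,0,0,0,0,-1])

```text
time: 23.07
ee_pos: [0.6396, -0.2354, 0.0113]
tool_rot: [0.0, -0.028, 1.0, -0.0]
ft_force: [-2.4, 0.7, 6.5]
finger_gap: 0.0324
grip_force: 35.5
```

Call:
carry_out(motion=[0,0,0,0,0,0,0.12,0,0,0,0,0,0,0.12,0,0,0,0,0,0,0.12,0,0,0,0,0,0,0.12,0,0,-0.3,0,0,0,0.12,0,0,-0.7,0,0,0,0.12,0,0,-1,0,0,0,0.12,0,0,-1,0,0,0,0.12,0,0,-1,0,0,0,0.5,0,0,0,0,0,1,0.5,0,0,0,0,0,1,0.5,0,0,0,0,0,1,0.5,0,0,0,0,0,1,0.5,0,0,0,0,0,1,0.5,0,0,0,0,0,1,0.5,0,0,0,0,0,1,0.5,0,0,0,0,0,1,0.5,0,0,0,0,0,1,0.5,0,0,0,0,0,0.45,0.5,0,0,0,0,0,0,0.5])

```text
time: 24.73
ee_pos: [0.6395, -0.2353, 0.1106]
tool_rot: [-0.0, 0.375, 0.927, -0.0]
ft_force: [0.4, -0.2, 0.1]
finger_gap: 0.0641
grip_force: 0.0
```

```bash
python3 plan.py 425.5 -128 110 -44
```

```text
t 24.7333 turn [-0.01 -0.   -0.01] shift [ 9.14 -2.86  0.02] dist units 9.1
```

Call:
carry_out(motion=[0.5,-0.16,0,0,0,0,0.5,0.9,-0.28,0,0,0,0,0.5,0.9,-0.28,0,0,0,0,0.5,0.9,-0.28,0,0,0,0,0.5,0.9,-0.28,0,0,0,0,0.5,0.9,-0.28,0,0,0,0,0.5,0.9,-0.28,0,0,0,0,0.5,0.9,-0.28,0,0,0,0,0.5,0.9,-0.28,0,0,0,0,0.5,0.9,-0.28,0,0,0,0,0.5,0.54,-0.18,0,0,0,0,0.5,0,0,0,0,0,0,0.5,0,0,0,0,0,0,0.5,0,0,0,0,0,0,0.5])

```text
time: 25.9
ee_pos: [0.4268, -0.1286, 0.111]
tool_rot: [0.001, 0.375, 0.927, -0.0]
ft_force: [0.7, 0.0, 0.1]
finger_gap: 0.0644
grip_force: 0.0
```

```bash
python3 plan.py 425.5 -128 6 -44; python3 -c "
from cell import optics;import cv2;c=optics.camera('wrist');cv2.imwrite('pics/w7.png',c['pixels'])"
```

```text
t 25.9 turn [ 0.    0.02 -0.  ] shift [ 0.06 -0.02  4.2 ] dist units 4.2
```

View pics/w7.png

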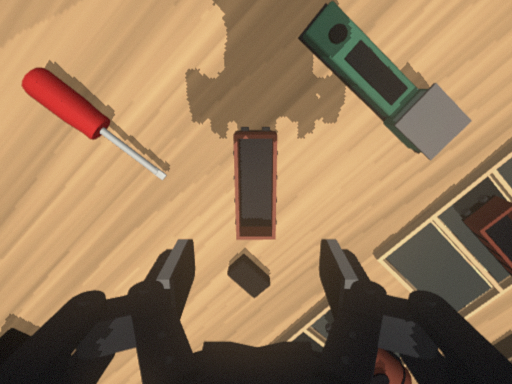

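The open wagon is aligned at cols 235-278 and the loco is well clear. I grip it gently.

Call:
carry_out(motion=[0.06,0,1,0,0,0,0.5,0,0,1,0,0,0,0.5,0,0,1,0,0,0,0.5,0,0,0.6,0,0,0,0.5,0,0,0.4,0,0,0,0.5,0,0,0.18,0,0,0,0.5,0,0,0,0,0,0,0.5,0,0,0,0,0,0,-1,0,0,0,0,0,0,-1,0,0,0,0,0,0,-1,0,0,0,0,0,0,-1,0,0,0,0,0,0,-1,0,0,0,0,0,0,-1,0,0,0,0,0,0,-1,0,0,0,0,0,0,-1], force=30)

```text
time: 27.2
ee_pos: [0.4252, -0.1273, 0.0067]
tool_rot: [0.001, 0.375, 0.927, -0.0]
ft_force: [-0.9, -0.5, 6.7]
finger_gap: 0.0329
grip_force: 30.6
```

Call:
carry_out(motion=[0,0,-0.3,0,0,0,-1,0,0,-0.7,0,0,0,-1,0,0,-1,0,0,0,-1,0,0,-1,0,0,0,-1,0,0,-1,0,0,0,-1,0,0,-0.5,0,0,-1,-1,0,0,0,0,0,-1,-1,0,0,0,0,0,-1,-1,0,0,0,0,0,-1,-1,0,0,0,0,0,-1,-1,0,0,0,0,0,-1,-1,0,0,0,0,0,-1,-1,0,0,0,0,0,-1,-1,0,0,0,0,0,-1,-1,0,0,0,0,0,-0.12,-1,0,0,0,0,0,0,-1])

```text
time: 28.53
ee_pos: [0.424, -0.1266, 0.1185]
tool_rot: [-0.001, -0.013, 1.0, 0.0]
ft_force: [-0.2, -0.6, -0.7]
finger_gap: 0.0332
grip_force: 30.0
```

```bash
python3 plan.py 627.5 -63.2 120 1.6
```

```text
t 28.5333 turn [ 0.   -0.01 -0.03] shift [-8.21  2.31 -0.06] dist units 8.2
```

Call:
carry_out(motion=[-0.4,0.12,0,0,0,0,-1,-0.9,0.25,0,0,0,0,-1,-0.9,0.25,0,0,0,0,-1,-0.9,0.25,0,0,0,0,-1,-0.9,0.25,0,0,0,0,-1,-0.9,0.25,0,0,0,0,-1,-0.9,0.25,0,0,0,0,-1,-0.9,0.25,0,0,0,0,-1,-0.9,0.25,0,0,0,0,-1,-0.6,0.19,0,0,0,0,-1,0,0,0,0,0,0,-1,0,0,0,0,0,0,-1,0,0,0,0,0,0,-1])

```text
time: 29.62
ee_pos: [0.6268, -0.0632, 0.1176]
tool_rot: [-0.001, -0.013, 1.0, 0.0]
ft_force: [-0.6, 0.2, -0.3]
finger_gap: 0.0334
grip_force: 30.0
```

```bash
python3 plan.py 627.5 -63.2 12 1.6; python3 -c "
from cell import optics;import cv2;c=optics.camera('wrist');cv2.imwrite('pics/w8.png',c['pixels'])"
```

```text
t 29.6167 turn [ 0.   -0.03 -0.01] shift [-0.03 -0.    4.22] dist units 4.2
```

View pics/w8.png

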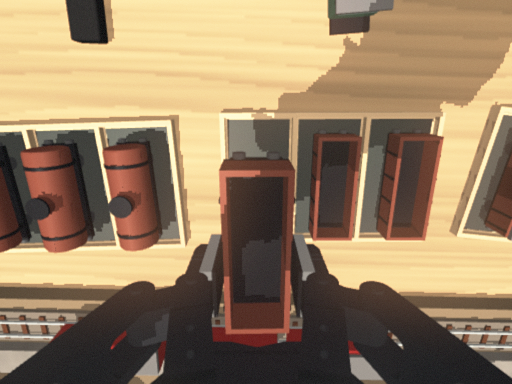

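The open wagon sits over the empty left bay (walls at cols 224 and 293, wagon centre 257). I lower it.

Call:
carry_out(motion=[-0.03,0,0.7,0,0,0,-1,0,0,1,0,0,0,-1,0,0,1,0,0,0,-1,0,0,0.8,0,0,0,-1,0,0,0.3,0,0,0,-1,0,0,0.2,0,0,0,-1,0,0,0.1,0,0,0,-1,0,0,0,0,0,0,-1,0,0,0,0,0,0,-1])

```text
time: 30.42
ee_pos: [0.6292, -0.0638, 0.0169]
tool_rot: [0.001, -0.014, 1.0, -0.0]
ft_force: [0.1, 0.8, -0.3]
finger_gap: 0.0331
grip_force: 30.0
```

Call:
carry_out(motion=[0.06,0,0.1,0,0,0,-1,0,0,0.08,0,0,0,-1,0,0,0.05,0,0,0,-1,0,0,0,0,0,0,-1,0,0,0,0,0,0,-1])

```text
time: 30.83
ee_pos: [0.627, -0.0636, 0.0107]
tool_rot: [-0.0, -0.014, 1.0, -0.0]
ft_force: [-1.7, 0.9, 5.8]
finger_gap: 0.0331
grip_force: 30.8
```

Call:
carry_out(motion=[0,0,0,0,0,0,0.12,0,0,0,0,0,0,0.12,0,0,0,0,0,0,0.12,0,0,0,0,0,0,0.12,0,0,-0.3,0,0,0,0.12,0,0,-0.7,0,0,0,0.12,0,0,-1,0,0,0,0.12,0,0,-1,0,0,0,0.12,0,0,-1,0,0,0,0.12,0,0,-1,0,0,0,0.12,1,0,-1,0,0,0,0.12,1,0,-1,0,0,0,0.12,1,0,-1,0,0,0,0.12,1,0,-1,0,0,0,0.12,1,0,0,0,0,0,0.12,1,0,0,0,0,0,0.12,0,0,0,0,0,0,0.12,0,0,0,0,0,0,0.12])

```text
time: 32.33
ee_pos: [0.4764, -0.0676, 0.236]
tool_rot: [0.0, -0.013, 1.0, -0.0]
ft_force: [0.0, -0.6, 0.1]
finger_gap: 0.0476
grip_force: 0.0
```

Run:
```python
from h import *
from cell import optics
for n in("scene","side"):
    c=optics.camera(n); cv2.imwrite(f"pics/{n}1.png",cv2.resize(c["pixels"],(800,600)));P,C=cloud(c)
    print(n)
    for nm,x,y,yaw in(("loco",432,0,4.5),("vb",624.5,236.5,-4.8),("va",630,300.3,-4.8),("tank",640,-235.3,3.3),("open",627.5,-63.2,1.6)):
        m=(np.hypot(P[:,0]-x/1e3,P[:,1]-y/1e3)<.075)&(P[:,2]>.02)&(P[:,2]<.07)
        t=np.radians(yaw);d=(P[:,:2]*1000-[x,y])@np.array([[np.cos(t),-np.sin(t)],[np.sin(t),np.cos(t)]])
        m&=abs(d[:,1])<32
        print(nm,rect(P[m]) if m.sum()>20 else 0,"ztop",round(float(np.percentile(P[m,2],95)),4) if m.sum() else 0)
```

```text
scene
loco (432.9, -4.1, 136.7, 40.9, 8.4) ztop 0.0521
vb (622.4, 234.0, 92.6, 37.1, -3.8) ztop 0.0518
va (629.2, 297.7, 95.5, 38.4, -3.2) ztop 0.0517
tank (641.4, -236.1, 89.7, 35.5, 2.0) ztop 0.0587
open (627.9, -65.7, 93.0, 36.8, 2.3) ztop 0.0437
side
loco (431.5, -0.1, 138.0, 40.8, 4.0) ztop 0.0541
vb (621.1, 236.0, 97.8, 36.5, -4.6) ztop 0.0538
va (628.1, 299.7, 97.0, 36.1, -6.4) ztop 0.0529
tank (638.2, -229.2, 94.3, 31.3, 11.5) ztop 0.0599
open (627.4, -64.6, 96.0, 39.5, -0.2) ztop 0.0455
```

View pics/scene1.png

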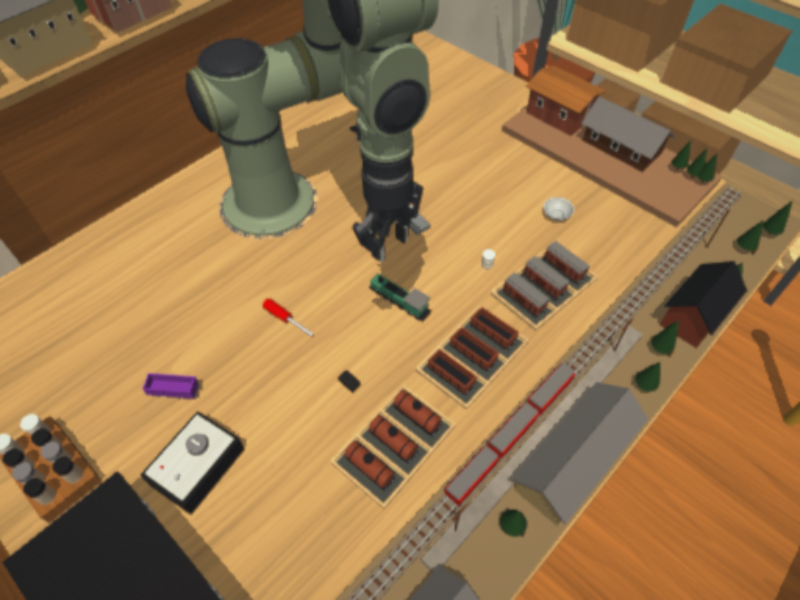

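All nine bays are filled and upright: tank tray (392,445), open tray (470,355), van tray (543,287). The loco has not moved from (400,296).

```bash
python3 -c "
from cell import ctrl;print(ctrl.hand_in())"
```

```text
the job is handed in; nothing more can be done
None
```

I sorted all four wagons into their trays and handed the job in at about 32 s; the final camera check showed every bay filled, each wagon within about 4 mm of its bay centre (one occluded side-view fit of the tank wagon read 6 mm), and the locomotive where it started, but hand-in returned no verdict.

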